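# Load and clamp a rubber-metal buffer in the bonding press, isolated

### The job

Load the bonding press for its next rubber-metal buffer. First switch it off with the quarter-turn isolator handle on its left, then swing the over-centre clamp lever fully open, and thread the parts lying on the bench down the post, each fully home: the steel flange ring first, then every rubber ring that is there, then the tall pressure cap on top, open end down. Then close the clamp so that its foot presses on the cap, and only then turn the isolator back on; never have it on while the clamp is open, and leave the other things on the bench where they are.

Things in the scene. Friction and masses are not known exactly. Their poses are not given: they have to be found in the camera images.
- press: the bonding press, fixed to the bench: a grey base plate 260 x 275 mm, top 16 mm above the bench, with platen, post, clamp tower and isolator box on it. Origin on the bench under the post axis; x points from its front to the tower behind the post, y to the isolator box on its left, z up
- platen (a point): centre of the platen's top face (96 mm across), 30 mm above the bench, on the post axis; axes as press. The post, 28 mm across, rises 66 mm above it, its top 8 mm tapered to 14 mm across. Seated heights above this point with n rubber rings: flange centre 6 mm, rubber ring centres 19, 33, 47 mm from below, cap underside 12 + 14 n mm
- isolator (a joint): angle of the isolator handle: 0 = on (bar pointing front to back, along press x), 1.57 = off (bar across, along press y), stops at both. A spring of about 0.25 N m snaps it over its middle (0.785) to the nearer end; from above, clockwise to on, anticlockwise to off. On at the start
- isolator_grip (a point): the place to grip the isolator handle, on its upright turning axis, 13 mm below the top of the bar. The bar is 72 mm long, 14 mm thick, 28 mm high, its top 99 mm above the bench; the point's x runs along it. The isolator box (130 x 86 mm) ends 60 mm above the bench, a round plate under the bar at 66 mm
- clamp (a joint): angle of the clamp lever: 0 = closed (lever level, reaching from the hinge forward over the post), 1.9 = open (leaning back past upright); stops at both ends. An over-centre spring snaps it to the nearer end, tipping over at about 1.0; 8 to 10 N at the handle moves it. Closed at the start
- clamp_hinge (a point): centre of the clamp lever's hinge, 120 mm behind the post axis, 150 mm above the bench; the hinge axis lies along press y. The lever turns with the point
- clamp_grip (a point): middle of the black handle bar at the clamp lever's end: round, 16 mm thick, 60 mm long, along press y, to the right of the 14 mm wide lever (lever's middle 42 mm to the left of here). It runs on a 165 mm radius about the hinge: closed, 45 mm in front of the post axis, 150 mm above the bench; open, 173 mm behind the post axis, 306 mm above the bench
- pressure_foot: sprung foot under the clamp lever, a rubber disc 26 mm across; origin on the lever's centre line above it, 120 mm from the hinge, z up when closed. Free, its face is 102 mm above the bench with the clamp closed; it gives up to 38 mm upward, with 2 to 6 N
- flange: steel flange ring, 68 mm across, 12 mm thick, bore 31 mm, lying flat; origin at its centre, mid-thickness, z along its axis
- buffer_1: rubber buffer ring, 58 mm across, 14 mm thick, bore 31 mm, lying flat; origin at its centre, mid-thickness, z along its axis. One to three of the three identical rings are there
- buffer_2: rubber buffer ring, 58 mm across, 14 mm thick, bore 31 mm, lying flat; origin at its centre, mid-thickness, z along its axis. One to three of the three identical rings are there
- buffer_3: rubber buffer ring, 58 mm across, 14 mm thick, bore 31 mm, lying flat; origin at its centre, mid-thickness, z along its axis. One to three of the three identical rings are there
- cap: steel pressure cap, a plain cylinder 50 mm across and 54 mm high, standing open end down; blind bore 31 mm, 46 mm deep; origin at the centre of its underside, z up
- pliers: red-handled pliers lying flat, 175 mm, between vice and press; not to be moved
- wax_tin: flat round tin with a lid, 66 mm across, 23 mm high; not part of the job, not to be moved
- glue: white glue bottle with a red cap, 208 mm high, at the back; stays put
- tape: yellow tape measure, 75 x 34 x 64 mm; not to be moved
- tin: paint tin, 102 mm across, 120 mm high, at the right; not to be moved
- can: spray can with an orange cap, 195 mm high, at the right; not to be moved

How it is judged:
On the way, in this order (a step that is already met when the one before it is completed fails the run):
1. the isolator is turned off while the clamp is still closed (value of joint isolator above 1.45 rad and value of joint clamp below 0.15 rad), for 0.2 s.
2. the clamp is swung fully open, isolator off (value of joint clamp above 1.7 rad and value of joint isolator above 1.45 rad), for 0.2 s.
3. flange ring, all rubber rings and cap are on the post in this order, each fully home, the clamp open and the isolator off (all of step 2 and horizontal distance between each of flange, buffer_1, buffer_2, buffer_3, cap and platen below 0.004 m and angle between the z axis of each of flange, buffer_1, buffer_2, buffer_3, cap and the z axis of platen, either way round below 0.07 rad and z of flange in the frame of platen between 0.0035 and 0.0085 m and (z of buffer_1 in the frame of platen between 0.0165 and 0.0215 m or z of buffer_1 in the frame of platen between 0.0305 and 0.0355 m or z of buffer_1 in the frame of platen between 0.0445 and 0.0495 m) and z of cap in the frame of buffer_1 above 0.005 m and (z of buffer_2 in the frame of platen between 0.0165 and 0.0215 m or z of buffer_2 in the frame of platen between 0.0305 and 0.0355 m or z of buffer_2 in the frame of platen between 0.0445 and 0.0495 m) and z of cap in the frame of buffer_2 above 0.005 m and (z of buffer_3 in the frame of platen between 0.0165 and 0.0215 m or z of buffer_3 in the frame of platen between 0.0305 and 0.0355 m or z of buffer_3 in the frame of platen between 0.0445 and 0.0495 m) and z of cap in the frame of buffer_3 above 0.005 m and (z of cap in the frame of platen between 0.0235 and 0.0285 m or z of cap in the frame of platen between 0.0375 and 0.0425 m or z of cap in the frame of platen between 0.0515 and 0.0565 m) and angle between cap's own z axis and vertical below 0.07 rad and (z of cap in the frame of buffer_1 below 0.0095 m or z of cap in the frame of buffer_2 below 0.0095 m or z of cap in the frame of buffer_3 below 0.0095 m)), for 0.3 s.
4. the clamp is closed and its foot presses on the cap, isolator still off (value of joint clamp below 0.08 rad and value of joint isolator above 1.45 rad and contact force between pressure_foot and cap above 1 N and horizontal distance between each of flange, buffer_1, buffer_2, buffer_3, cap and platen below 0.004 m and angle between the z axis of each of flange, buffer_1, buffer_2, buffer_3, cap and the z axis of platen, either way round below 0.07 rad and z of flange in the frame of platen between 0.0035 and 0.0085 m and (z of buffer_1 in the frame of platen between 0.0165 and 0.0215 m or z of buffer_1 in the frame of platen between 0.0305 and 0.0355 m or z of buffer_1 in the frame of platen between 0.0445 and 0.0495 m) and z of cap in the frame of buffer_1 above 0.005 m and (z of buffer_2 in the frame of platen between 0.0165 and 0.0215 m or z of buffer_2 in the frame of platen between 0.0305 and 0.0355 m or z of buffer_2 in the frame of platen between 0.0445 and 0.0495 m) and z of cap in the frame of buffer_2 above 0.005 m and (z of buffer_3 in the frame of platen between 0.0165 and 0.0215 m or z of buffer_3 in the frame of platen between 0.0305 and 0.0355 m or z of buffer_3 in the frame of platen between 0.0445 and 0.0495 m) and z of cap in the frame of buffer_3 above 0.005 m and (z of cap in the frame of platen between 0.0235 and 0.0285 m or z of cap in the frame of platen between 0.0375 and 0.0425 m or z of cap in the frame of platen between 0.0515 and 0.0565 m) and angle between cap's own z axis and vertical below 0.07 rad and (z of cap in the frame of buffer_1 below 0.0095 m or z of cap in the frame of buffer_2 below 0.0095 m or z of cap in the frame of buffer_3 below 0.0095 m)), for 0.2 s.
At the end, for the whole second after the job is handed in: isolator on (under 0.12 rad), clamp closed (under 0.08 rad), foot pressing on the cap over 1 N; flange, all rubber rings, then cap (open end down) on the post within 4 mm of its axis, level within 0.07 rad, each home within 2.5 mm, at rest (value of joint isolator below 0.12 rad and value of joint clamp below 0.08 rad and contact force between pressure_foot and cap above 1 N and horizontal distance between each of flange, buffer_1, buffer_2, buffer_3, cap and platen below 0.004 m and angle between the z axis of each of flange, buffer_1, buffer_2, buffer_3, cap and the z axis of platen, either way round below 0.07 rad and z of flange in the frame of platen between 0.0035 and 0.0085 m and (z of buffer_1 in the frame of platen between 0.0165 and 0.0215 m or z of buffer_1 in the frame of platen between 0.0305 and 0.0355 m or z of buffer_1 in the frame of platen between 0.0445 and 0.0495 m) and z of cap in the frame of buffer_1 above 0.005 m and (z of buffer_2 in the frame of platen between 0.0165 and 0.0215 m or z of buffer_2 in the frame of platen between 0.0305 and 0.0355 m or z of buffer_2 in the frame of platen between 0.0445 and 0.0495 m) and z of cap in the frame of buffer_2 above 0.005 m and (z of buffer_3 in the frame of platen between 0.0165 and 0.0215 m or z of buffer_3 in the frame of platen between 0.0305 and 0.0355 m or z of buffer_3 in the frame of platen between 0.0445 and 0.0495 m) and z of cap in the frame of buffer_3 above 0.005 m and (z of cap in the frame of platen between 0.0235 and 0.0285 m or z of cap in the frame of platen between 0.0375 and 0.0425 m or z of cap in the frame of platen between 0.0515 and 0.0565 m) and angle between cap's own z axis and vertical below 0.07 rad and (z of cap in the frame of buffer_1 below 0.0095 m or z of cap in the frame of buffer_2 below 0.0095 m or z of cap in the frame of buffer_3 below 0.0095 m) and linear speed of each of flange, buffer_1, buffer_2, buffer_3, cap below 0.02 m/s); the robot touches nothing.
It fails at once if the isolator is on while the clamp is open (value of joint isolator below 0.7 rad and value of joint clamp above 0.4 rad).
It fails at once if another thing on the bench is moved more than 5 cm (distance of any of pliers, wax_tin, tape, tin, can from where it was at the start of the episode above 0.05 m).
Of buffer_1, buffer_2, buffer_3 only 1 to 3 are there at a start; the rules pass over those that are not, and their reading is None.
At some moment in a run one of flange, buffer_1, buffer_2, buffer_3, cap may be knocked a few centimetres aside while the robot is not near it.
It also fails if it takes over 210 s, if anything falls off the work surface, if the arm or the gripper's body presses on something with over 40 N, if the wrist force passes 120 N, or if a joint passes its speed limit or range.

### The arm

A 6-joint arm with a two-finger parallel gripper is mounted at the origin on a cart in front of the work surface, level with it; the furniture and walls round the work are solid. World frame = base frame: x ahead of the robot, y to its left, z up, the work surface at z = 0. Lengths are in m, angles in rad, forces in N, time in s.
With the tool pointing down it reaches from about 0.35 to 0.875 m from the base axis. Payload 15.5 kg.
Tool frame: the origin (TCP) lies at the very end of the fingers, on their centre line; the grasp point (between the pads) lies 19 mm behind it; z points along the fingers, y is the line along which they close (so a half turn about z gives the same grasp; the last joint's range is limited). The gripper opens to 85 mm and grips with 20 to 120 N. Pads are 22 mm wide; open, the fingers measure 114 mm over their backs; the gripper's body (76 mm by 85 mm) begins 54 mm behind the grasp point. The pads swing forward as they close: fully open they stand 13 mm farther back than shut.
Start: joints at [-1.347, 0.494, 1.345, -0, 1.302, -0.096], TCP at [0.196, -0.593, 0.231] pointing down, gripper open.
Joint ranges: [-2.91, 2.91], [-0.82, 2.16], [0.22, 2.67], [-1.22, 4.37], [0.12, 2.79], [-3.08, 3.08]. Speed limits (rad/s): [1.89, 1.89, 2.57, 3.01, 3.01, 3.01].

### API

Orientations are given as a unit quaternion [x, y, z, w].
In Python, from cell import bot gives the robot as it stands. Calls block until the motion is done:
- bot.reach(position, orientation): joint-space move of the TCP to a pose.
- bot.servo_line(position, orientation=None, feed=0.15): straight line of the TCP; orientation=None keeps the orientation; feed is the mean speed in m/s.
- bot.set_joints(angles): joint-space move.
- bot.gripper_to(opening, force=None): finger opening in m; force is the grip in N (None keeps the last); returns when the fingers have stopped.
- bot.hold(seconds).
- bot.solve_ik(position, orientation): joint angles nearest the present ones, or None.
- bot.sense(): the state.
- bot.read_camera(name): name is "scene" or "top" or "wrist"; returns a dict with "frame" (480x640x3 uint8, red, green, blue), "fx", "fy", "cx", "cy" (pixels), "R" (3x3) and "t" (3): a world point X has camera coordinates R X + t. Camera axes: x right, y down, z forward; pixel columns grow to the right and rows downward; lengths in m; the calibration is good to about 2 mm. A picture is of the moment at which its call begins. There is no depth.
A pose or a line that the arm cannot do raises bot.IKError and nothing moves.
- bot.job_done(): hands the job in; it is judged then, once.
The state is a dict: "t": time; "qpos": joint angles; "dq": joint speeds; "effort": joint torques, N m; "position": TCP position; "eef_rot": TCP orientation; "contact_force": force on the tool from outside, world axes, zero at the start; "moment": the same for the moment, N m; "gripper_width": finger opening in m; "gripper_force": force on a finger pad.
Only numpy, scipy, OpenCV 4.12 (cv2) and the standard library are available. Lean on these libraries where they do the work, as an engineer would, in place of code of your own. Each camera call takes 0.05 s, during which the arm holds its last target. There are 200 camera calls.

## Working session

There is one attempt and no reset: what is moved stays moved. The work goes in short steps, each a Python script; the robot and the scene stay as the last script left them, time stands still between calls to the robot, and variables do not carry over. Pictures are saved under pics/ and viewed, at most 14 in all, crops included, and the job is handed in when it is done.

```bash
ls; mkdir -p pics
python3 - <<'E'
from cell import bot
import cv2
for n in ["scene","top"]:
    c=bot.read_camera(n); cv2.imwrite(f"pics/{n}0.png",c["frame"][:,:,::-1]); print(n,c["fx"],c["R"],c["t"])
print(bot.sense())
E
```

```text
cell.py
pics
scene 461.4069384516139 [[ 0.89863356 -0.43869146  0.00274364]
 [-0.23014264 -0.47673953 -0.84838304]
 [ 0.37348639  0.76175405 -0.52937575]] [-0.49489478  0.23905756  1.22495867]
top 582.5030026093319 [[ 0.00249678 -0.99988453  0.01498946]
 [-0.99644251 -0.00375033 -0.08419186]
 [ 0.08423835 -0.01472593 -0.99633681]] [-9.97813301e-04  5.52523836e-01  1.38062720e+00]
{'t': 0.1, 'qpos': array([-1.34654456e+00,  4.94133310e-01,  1.34603474e+00, -1.89047607e-06,
        1.30249439e+00, -9.55329379e-02]), 'dq': array([-0.00041737, -0.00024986, -0.00162745,  0.00092813, -0.00010517,
        0.00093845]), 'effort': array([ 3.83684193e-03, -8.83590603e+01, -3.84564793e+01, -1.73509447e-04,
        5.08379235e-03,  1.88121518e-08]), 'position': array([ 0.19639139, -0.59302248,  0.23076392]), 'eef_rot': array([ 9.87244247e-01,  1.59212157e-01, -3.53111799e-05, -5.33729178e-04]), 'contact_force': array([-0.34256692,  0.81890725, -0.68858269]), 'moment': array([-0.02127055,  0.03611024,  0.0143636 ]), 'gripper_force': 0.0, 'gripper_width': 0.08515682826449426}
```

View pics/scene0.png

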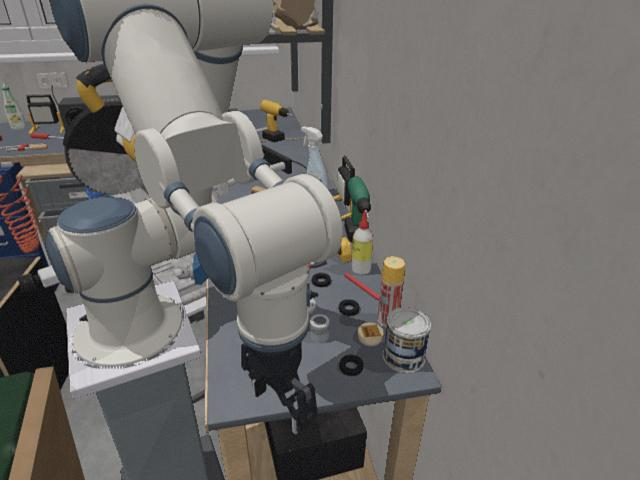

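View pics/top0.png

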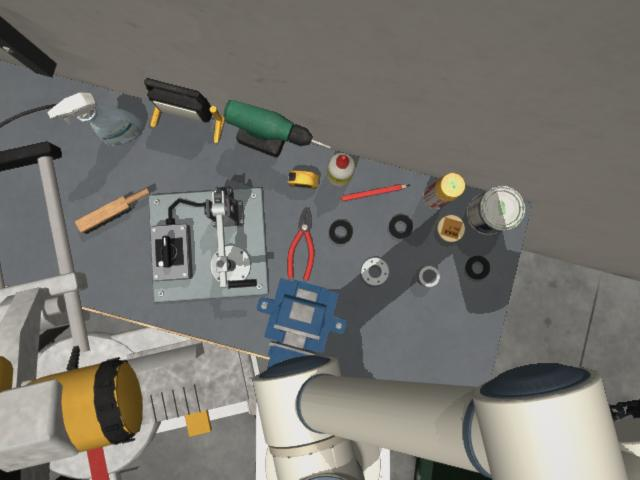

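The top view shows the press at about (208,245), with its platen at (231,263). The flange is at (375,271) and the cap at (429,276). There are three rubber rings, at (341,231), (401,226) and (478,267). The wax tin is at (451,229), the tape at (304,178) and the pliers at (301,245). Next I'll measure these.

```bash
cat > h.py <<'E'
from cell import bot
import numpy as np, cv2
from scipy.spatial.transform import Rotation as Rn
def ray(c,px,z):
    R,t=np.array(c["R"]),np.array(c["t"]); o=-R.T@t
    d=R.T@np.array([(px[0]-c["cx"])/c["fx"],(px[1]-c["cy"])/c["fy"],1.])
    return o+d*(z-o[2])/d[2]
def proj(c,X):
    p=np.array(c["R"])@np.asarray(X)+np.array(c["t"]); return np.array([c["fx"]*p[0]/p[2]+c["cx"],c["fy"]*p[1]/p[2]+c["cy"]])
def down(yaw):
    """tool pointing down, finger closing line (tool y) at angle yaw in the world xy plane"""
    y=np.array([np.cos(yaw),np.sin(yaw),0]); z=np.array([0,0,-1.]); x=np.cross(y,z)
    return Rn.from_matrix(np.c_[x,y,z]).as_quat()
def save(c,name,box=None,s=1):
    f=c["frame"][:,:,::-1]
    if box: f=f[box[1]:box[3],box[0]:box[2]]
    cv2.imwrite(f"pics/{name}.png",cv2.resize(f,None,fx=s,fy=s,interpolation=cv2.INTER_CUBIC))
E
python3 - <<'E'
from h import *
c=bot.read_camera("top"); save(c,"press_top",(140,175,280,310),4)
g=cv2.cvtColor(c["frame"],cv2.COLOR_RGB2GRAY)
print(c["cx"],c["cy"], g[300,360],g[245,440])
def blob(mask,seed,r=22):
    m=np.zeros_like(mask); cv2.circle(m,seed,r,255,-1); m&=mask
    cs,_=cv2.findContours(m,cv2.RETR_EXTERNAL,cv2.CHAIN_APPROX_NONE)
    k=max(cs,key=cv2.contourArea); return cv2.fitEllipse(cv2.convexHull(k)),k
for n,s in dict(r1=(341,231),r2=(401,226),r3=(478,267)).items():
    e,k=blob((g<45).astype(np.uint8)*255,s,17); p=ray(c,e[0],.008); print(n,np.round(e[0],1),np.round(np.array(e[1])/c["fx"]*1.37*1e3),np.round(p,4))
for n,s,z in (("flange",(375,271),.009),("cap",(429,276),.054)):
    e,k=blob((g>115).astype(np.uint8)*255,s,20); p=ray(c,e[0],z); print(n,np.round(e[0],1),np.round(np.array(e[1])/c["fx"]*(1.38-z)*1e3),np.round(p,4))
e,k=blob((g>150).astype(np.uint8)*255,(231,263),26);print("platen?",e,ray(c,e[0],.03))
hsv=cv2.cvtColor(c["frame"],cv2.COLOR_RGB2HSV)
print([ (tuple(map(int,c["frame"][v,u])),tuple(map(int,hsv[v,u]))) for u,v in ((165,290),(255,200),(200,290),(300,160),(140,250),(360,300),(250,270))])
big=c["frame"][200:300,320:500]; cv2.imwrite("pics/parts.png",cv2.resize(big[:,:,::-1],None,fx=4.4,fy=4.4,interpolation=cv2.INTER_CUBIC))
E
```

```text
322.50542929435113 229.47498285966287 72 74
r1 [340.3 231.4] [52. 54.] [ 0.5493 -0.043   0.008 ]
r2 [400.5 226.4] [54. 54.] [ 0.5621 -0.19    0.008 ]
r3 [477.3 267.2] [56. 57.] [ 0.4631 -0.3763  0.008 ]
flange [374.4 270.8] [64. 65.] [ 0.4537 -0.1255  0.009 ]
cap [429.5 276.3] [47. 50.] [ 0.4405 -0.2504  0.054 ]
platen? ((217.12612915039062, 262.93658447265625), (22.286392211914062, 52.10466003417969), 175.5092010498047) [0.47107142 0.25152463 0.03      ]
[((156, 165, 164), (87, 14, 165)), ((153, 161, 160), (86, 13, 161)), ((152, 160, 159), (86, 13, 160)), ((104, 109, 111), (99, 16, 111)), ((111, 115, 117), (100, 13, 117)), ((70, 72, 74), (105, 14, 74)), ((136, 142, 139), (75, 11, 142))]
```

View pics/press_top.png

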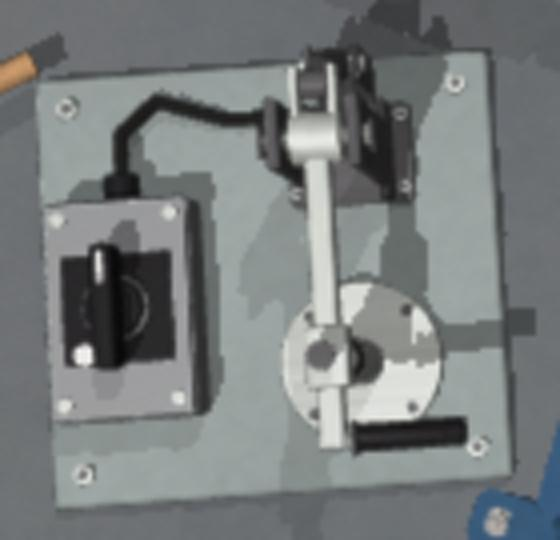

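The press crop (offset 140,175, scale 4) shows the plate corners at (38,80), (490,52), (512,475) and (57,507). The platen circle is centred at about (362,357), the isolator bar runs from (104,245) to (107,370), and the clamp handle is centred at (410,434).

Run:
```python
from h import *
c=bot.read_camera("top")
f=lambda u,v,z: ray(c,(140+(u-1.5)/4,175+(v-1.5)/4),z)
TL,TR,BR,BL=[f(*p,.016) for p in ((38,80),(490,52),(512,475),(57,507))]
for a,b in ((BL,TL),(BR,TR)): d=b-a; print("x edge",np.linalg.norm(d),np.arctan2(d[1],d[0]))
for a,b in ((TR,TL),(BR,BL)): d=b-a; print("y edge",np.linalg.norm(d),np.arctan2(-d[0],d[1]))
pl=f(362,357,.03); iso=f(105,307,.099); cg=f(410,434,.15); hinge=f(313,135,.158)
yaw=0.055
R=np.array([[np.cos(yaw),np.sin(yaw)],[-np.sin(yaw),np.cos(yaw)]])
print(pl)
for n,p in dict(iso=iso,cg=cg,hinge=hinge,c=(TL+TR+BL+BR)/4).items(): print(n,p,"press:",R@(p-pl)[:2])
# colour mask of the plate's min-area rectangle as a check
```

```text
x edge 0.2576412490673195 0.07127313308999503
x edge 0.25638278238271395 0.06258374876923871
y edge 0.27396127789469066 0.0674362069261826
y edge 0.2717315674032153 0.07207163867136343
[0.46892949 0.22061398 0.03      ]
iso [0.495045  0.3562827 0.099    ] press: [0.03353403 0.13402794]
cg [0.42429479 0.17679506 0.15      ] press: [-0.04697604 -0.04129899]
hinge [0.58641635 0.23083871 0.158     ] press: [0.11787128 0.00375075]
c [0.51735682 0.27591875 0.016     ] press: [0.05139433 0.05255898]
```

```bash
cat >> h.py <<'E'
YAW=0.068; PL=np.array([.4689,.2206,.03]); ISO=np.array([.4950,.3563])
def P(x,y,z):
    """press frame (origin on the bench under the post) to world"""
    return np.array([PL[0]+x*np.cos(YAW)-y*np.sin(YAW),PL[1]+x*np.sin(YAW)+y*np.cos(YAW),z])
def st(tag=""):
    s=bot.sense(); print(tag,"t",round(s["t"],1),"p",np.round(s["position"],4),"F",np.round(s["contact_force"],1),"w",round(s["gripper_width"],4),"gf",round(s["gripper_force"],1),"q6",round(s["qpos"][5],2)); return s
E
python3 - <<'E'
from h import *
y0=YAW-np.pi/2
for k in (0,.8,1.57): print(bot.solve_ik([*ISO,.07],down(y0+k)), bot.solve_ik([*ISO,.07],down(y0+np.pi+k)))
bot.gripper_to(.05)
bot.reach([*ISO,.28],down(y0)); st("above")
bot.servo_line([*ISO,.072],feed=.2); st("at")
bot.gripper_to(.0,force=40); st("grip")
E
```

```text
[ 5.26012415e-01  6.61359844e-01  1.54166111e+00 -4.44089210e-16
  9.38571703e-01  2.02880874e+00] [ 5.26012415e-01  6.61359844e-01  1.54166111e+00 -4.44089210e-16
  9.38571703e-01 -1.11278391e+00]
[ 5.26012415e-01  6.61359844e-01  1.54166111e+00 -4.44089210e-16
  9.38571703e-01  1.22880874e+00] [ 5.26012415e-01  6.61359844e-01  1.54166111e+00 -4.44089210e-16
  9.38571703e-01 -1.91278391e+00]
[ 5.26012415e-01  6.61359844e-01  1.54166111e+00 -4.44089210e-16
  9.38571703e-01  4.58808742e-01] [ 5.26012415e-01  6.61359844e-01  1.54166111e+00 -4.44089210e-16
  9.38571703e-01 -2.68278391e+00]
above t 4.1 p [0.4953 0.3558 0.28  ] F [-0.3  0.7  0.6] w 0.05 gf 0.0 q6 2.03
at t 5.3 p [0.4956 0.3566 0.073 ] F [-0.2 -0.2 -0.1] w 0.0499 gf 0.0 q6 2.03
grip t 5.6 p [0.4957 0.3585 0.0738] F [-6.3 14.3  7.9] w 0.03 gf 38.9 q6 2.03
```

Run:
```python
from h import *
c=bot.read_camera("wrist"); save(c,"w1"); bot.hold(.3); st()
```

```text
t 6.0 p [0.4957 0.3586 0.0738] F [-5.7 14.3  8.6] w 0.0303 gf 38.9 q6 2.03
```

View pics/w1.png

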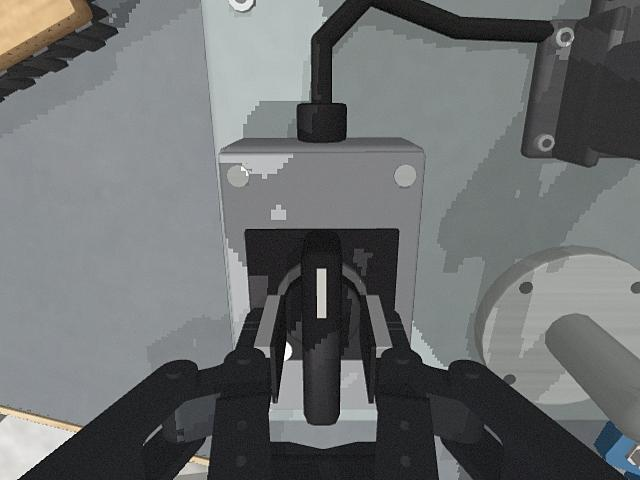

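Run:
```python
from h import *
c=bot.read_camera("wrist"); p=bot.sense()["position"]
print("tcp",proj(c,p),"grasp",proj(c,p+[0,0,.019]))
for px in ((322,234),(322,424)): print(ray(c,px,.099))
print("lamp",[ray(c,(287,352),z) for z in (.06,.07,.08)])
print("z range of the pad tips: left",[proj(c,p+np.array([np.sin(YAW)*-.015+dx*np.cos(YAW),.015+dx*np.sin(YAW),dz])).round() for dx in (-.011,.011) for dz in (0,.038)])
```

```text
tcp [320.1228322  314.96952731] grasp [319.66371453 342.1084313 ]
[0.53983962 0.36066194 0.099     ]
[0.46388077 0.35551209 0.099     ]
lamp [array([0.46667812, 0.37228934, 0.06      ]), array([0.47396687, 0.37169445, 0.07      ]), array([0.48125561, 0.37109956, 0.08      ])]
z range of the pad tips: left [array([284., 338.]), array([274., 404.]), array([283., 291.]), array([271., 348.])]
```

The wrist view shows the bar at columns 303–340 with clear gaps to both pads, so one of the pads is stopped by something else. It may be the lamp at (287,352) or the plate. I'll open, raise, re-centre slightly to the back and grip again.

Run:
```python
from h import *
bot.gripper_to(.05); st("open")
bot.servo_line([.500,.3575,.080]); st()
bot.gripper_to(0,force=40); s=st("grip")
c=bot.read_camera("wrist"); save(c,"w2",(200,200,450,440),2.4)
```

```text
open t 6.4 p [0.4951 0.3562 0.0723] F [ 0.9 -0.8  0.3] w 0.05 gf 0.0 q6 2.03
 t 6.6 p [0.5005 0.3576 0.0803] F [-0.3  0.5  0.6] w 0.0499 gf 0.0 q6 2.03
grip t 7.0 p [0.4997 0.3589 0.0801] F [-4.1 13.5  1.1] w 0.013 gf 43.5 q6 2.03
```

View pics/w2.png

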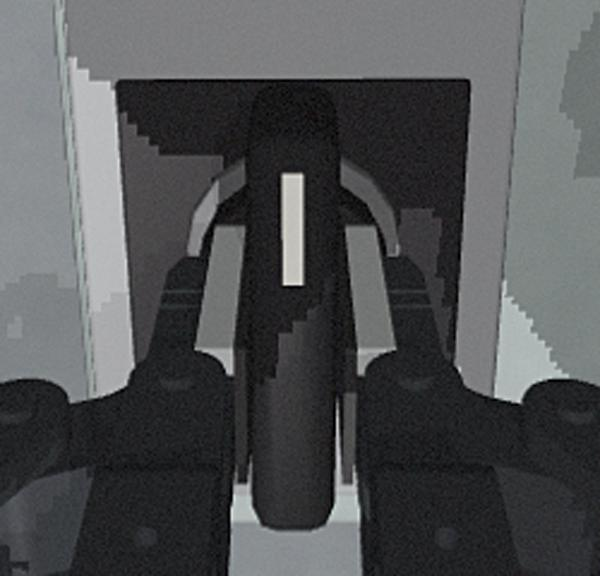

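The pads now grip the bar on both sides at 13 mm opening. Next I'll turn it anticlockwise.

Run:
```python
from h import *
y0=YAW-np.pi/2; p=np.array([.5000,.3605,.080])
bot.servo_line(p,down(y0)); st("recentred")
for k in np.linspace(.26,1.57,6):
    bot.servo_line(p,down(y0+k)); s=st(f"{k:.2f}"); print(np.round(s["moment"],2))
    p=p-np.array([*np.clip(s["contact_force"][:2]*-1e-4,-.001,.001),0])
```

```text
recentred t 7.3 p [0.4997 0.3594 0.0801] F [ -1.  -10.3  11.1] w 0.0128 gf 45.0 q6 2.03
0.26 t 7.8 p [0.4996 0.3601 0.0801] F [-2.5 -2.9  8.4] w 0.0128 gf 44.8 q6 1.77
[-0.64  0.51 -0.21]
0.52 t 8.2 p [0.4992 0.3608 0.0801] F [-5.1  4.6  5.7] w 0.013 gf 44.5 q6 1.51
[ 0.93  0.84 -0.14]
0.78 t 8.6 p [0.4986 0.3615 0.0802] F [-6.2  6.9  6.1] w 0.0131 gf 44.5 q6 1.25
[ 1.26  1.04 -0.05]
1.05 t 9.0 p [0.4979 0.362  0.0802] F [-6.5  6.1  7.1] w 0.0131 gf 44.7 q6 0.99
[1.11 1.16 0.13]
1.31 t 9.4 p [0.497  0.3623 0.0802] F [-8.2  3.7  9. ] w 0.0127 gf 45.0 q6 0.73
[0.74 1.3  0.2 ]
1.57 t 9.8 p [0.4961 0.3624 0.0801] F [-7.8  1.5  9.2] w 0.0127 gf 45.1 q6 0.47
[0.47 1.39 0.2 ]
```

Run:
```python
from h import *
bot.gripper_to(.05); st("rel")
bot.servo_line([.498,.361,.25],feed=.3)
c=bot.read_camera("top"); save(c,"t2",(140,175,280,310),4)
cg=P(-.045,-.047,.0); print(cg)
q=bot.solve_ik([*cg[:2],.26],down(YAW)); print(q)
bot.reach([*cg[:2],.26],down(YAW))
c=bot.read_camera("wrist"); save(c,"w3"); st()
print(proj(c,P(-.045,-.042,.15)),proj(c,P(-.045,-.012,.15)),proj(c,P(-.045,-.072,.15)))
```

```text
rel t 10.2 p [0.4972 0.3623 0.0799] F [-0.3  0.5  0.7] w 0.0501 gf 0.0 q6 0.47
[0.42719754 0.17065098 0.        ]
[ 2.50121656e-01  2.28954797e-01  1.69172938e+00 -4.44089210e-16
  1.22090848e+00  1.82121656e-01]
 t 11.9 p [0.4279 0.1713 0.2598] F [-0.1 -0.  -0.1] w 0.0501 gf 0.0 q6 0.18
[320.47452269 219.61544004] [320.38328375 175.06780346] [320.55919691 260.95783728]
```

View pics/w3.png

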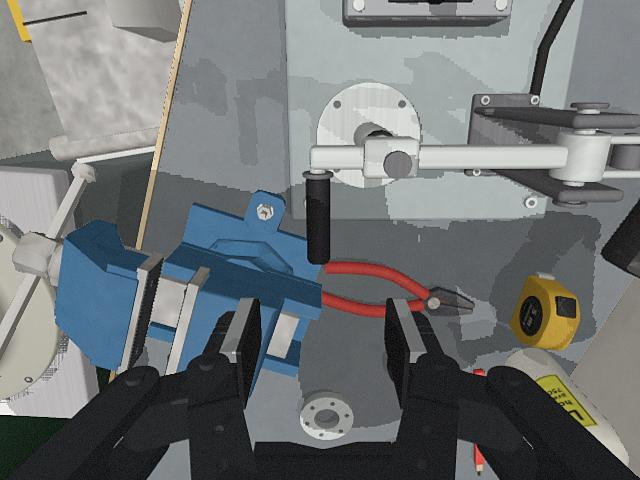

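The clamp handle is at columns 305–331, rows 172–262, which matches the prediction within 2 px. I'll check the isolator in the top view.

View pics/t2.png

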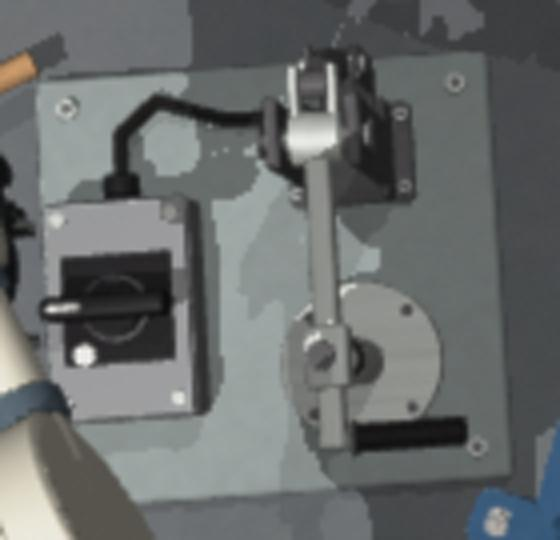

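Run:
```python
from h import *
H=P(.12,-.047,.15)
dx=np.array([np.cos(YAW),np.sin(YAW),0])
for off in (0,):
  for a in np.linspace(0,1.9,8):
    p=H-dx*.165*np.cos(a)+np.array([0,0,.165*np.sin(a)-.019]); print(round(a,2),p.round(3),bot.solve_ik(p,down(YAW)))
```

```text
0.0 [0.427 0.171 0.131] [ 2.50121656e-01  4.09925500e-01  1.86015239e+00 -4.44089210e-16
  8.71514767e-01  1.82121656e-01]
0.27 [0.433 0.171 0.175] [ 2.47753561e-01  3.46610362e-01  1.79678827e+00 -4.44089210e-16
  9.98194016e-01  1.79753561e-01]
0.54 [0.451 0.172 0.216] [ 2.41156495e-01  3.12845338e-01  1.70636643e+00 -4.44089210e-16
  1.12238089e+00  1.73156495e-01]
0.81 [0.479 0.174 0.251] [ 2.31619579e-01  3.10535766e-01  1.59784219e+00 -4.44089210e-16
  1.23321470e+00  1.63619579e-01]
1.09 [0.515 0.177 0.277] [ 2.20695678e-01  3.36326728e-01  1.47970301e+00 -4.44089210e-16
  1.32556292e+00  1.52695678e-01]
1.36 [0.557 0.179 0.292] [ 2.09739322e-01  3.84254318e-01  1.35960302e+00 -4.44089210e-16
  1.39773531e+00  1.41739322e-01]
1.63 [0.601 0.183 0.296] [ 1.99692247e-01  4.47578789e-01  1.24463168e+00 -4.44089210e-16
  1.44938218e+00  1.31692247e-01]
1.9 [0.645 0.185 0.287] [ 1.91089231e-01  5.19656300e-01  1.14169005e+00 -4.44089210e-16
  1.48024631e+00  1.23089231e-01]
```

The isolator bar now lies across, so it is off, and the clamp is still closed. Next I open the clamp along its arc.

```bash
cat >> h.py <<'E'
def arc(angles,feed=.15,dz=-.018,tag=True):
    H=P(.12,-.047,.15); dx=np.array([np.cos(YAW),np.sin(YAW),0])
    for a in angles:
        bot.servo_line(H-dx*.165*np.cos(a)+np.array([0,0,.165*np.sin(a)+dz]),down(YAW),feed=feed)
        if tag: st(f"{a:.2f}")
E
python3 - <<'E'
from h import *
arc([0]); 
bot.gripper_to(0,force=50); st("grip")
arc(np.linspace(.2,1.88,9))
bot.gripper_to(.06); st("rel")
p=bot.sense()["position"]; bot.servo_line(p+[0,0,.09],feed=.3)
# clear of the view, over the parts
bot.reach([.4537,-.1255,.25],down(np.pi/2)); st()
c=bot.read_camera("top"); save(c,"t3",(140,175,280,310),4)
c=bot.read_camera("wrist"); save(c,"w4")
E
```

```text
0.00 t 12.9 p [0.4276 0.1709 0.1325] F [ 0.1  0.7 -0.2] w 0.0499 gf 0.0 q6 0.18
grip t 13.3 p [0.4247 0.1704 0.1322] F [-15.4   0.2  16.8] w 0.0144 gf 48.5 q6 0.18
0.20 t 13.7 p [0.4275 0.1706 0.1646] F [-12.9   2.2  -5.8] w 0.0145 gf 49.5 q6 0.18
0.41 t 14.0 p [0.4367 0.1712 0.1973] F [-21.3   2.1   0.2] w 0.0139 gf 49.6 q6 0.18
0.62 t 14.4 p [0.4518 0.1722 0.2272] F [-35.9   0.5  15.1] w 0.0142 gf 50.2 q6 0.17
0.83 t 14.8 p [0.473  0.1738 0.2544] F [-57.2  -4.4  48.9] w 0.0142 gf 52.9 q6 0.16
1.04 t 15.2 p [0.5071 0.1762 0.2778] F [-30.1  -4.7  53.7] w 0.0142 gf 56.2 q6 0.15
1.25 t 15.6 p [0.5413 0.1787 0.2913] F [-5.1 -0.6 25.3] w 0.0143 gf 55.3 q6 0.15
1.46 t 16.0 p [0.5749 0.181  0.2974] F [ 2.6  2.5 11.1] w 0.0138 gf 54.5 q6 0.14
1.67 t 16.3 p [0.6094 0.1833 0.2963] F [ 4.8  3.1 -2.4] w 0.0145 gf 53.8 q6 0.13
1.88 t 16.7 p [0.6423 0.1856 0.2901] F [-0.9  2.5  7.1] w 0.0145 gf 52.9 q6 0.12
rel t 17.2 p [0.6419 0.1852 0.2891] F [0.5 0.7 0.1] w 0.0603 gf 0.0 q6 0.12
 t 19.6 p [ 0.454  -0.1253  0.25  ] F [ 0.  -0.6 -0.3] w 0.0601 gf 0.0 q6 -1.97
```

View pics/t3.png

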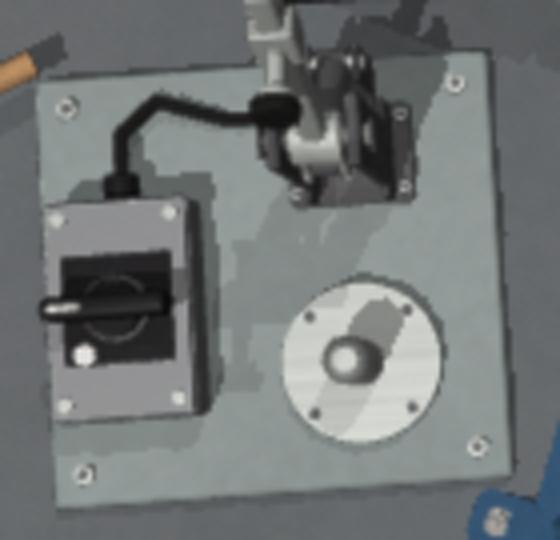

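View pics/w4.png

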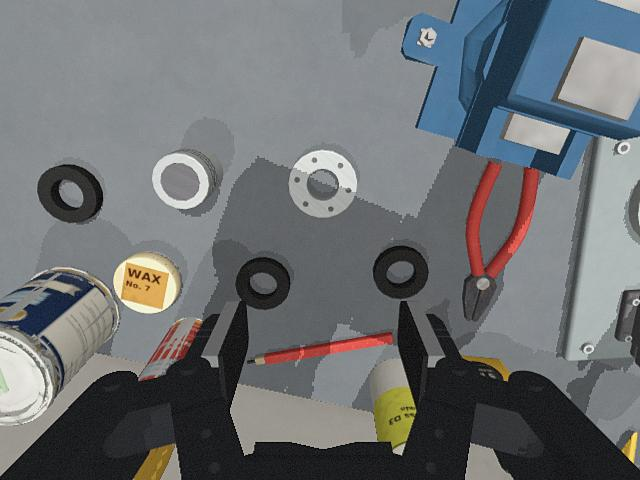

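The clamp is open, the isolator is off and the post is clear (platen circle about 282–442 × 278–443 in the crop). The wrist view shows the three rubber rings at (70,193), (263,283) and (400,272), the flange at (323,183) and the cap at (184,180). Next I'll measure in both views and check where the pad tips really are.

```bash
cat >> h.py <<'E'
def ell(g,seed,r,lo=None,hi=None):
    m=((g<lo) if lo else (g>hi)).astype(np.uint8)*255; k=np.zeros_like(m); cv2.circle(k,(int(seed[0]),int(seed[1])),int(r),255,-1); m&=k
    cs,_=cv2.findContours(m,cv2.RETR_EXTERNAL,cv2.CHAIN_APPROX_NONE); c=max(cs,key=cv2.contourArea)
    return cv2.fitEllipse(cv2.convexHull(c))
E
python3 - <<'E'
from h import *
c=bot.read_camera("top"); g=cv2.cvtColor(c["frame"],cv2.COLOR_RGB2GRAY)
e=ell(g,(230.5,265),21.5,hi=178); print("platen",e,ray(c,e[0],.03))
print("post tip pred",(proj(c,[*PL[:2],.096])-[140,175])*4)
w=bot.read_camera("wrist"); gw=cv2.cvtColor(w["frame"],cv2.COLOR_RGB2GRAY); p=bot.sense()["position"]; print(p)
for z in (-.008,-.004,0,.01): print("tips",z,[proj(w,p+np.array([dx,s*.03,z])).round() for s in (1,-1) for dx in (-.011,.011)])
for n,px,r,z,kw in (("r1",(400,272),31,.012,dict(lo=48)),("r2",(263,283),31,.012,dict(lo=48)),("r3",(70,193),38,.012,dict(lo=48)),("flange",(323,183),40,.011,dict(hi=120)),("cap",(182,180),32,.054,dict(hi=170))):
    e=ell(gw,px,r,**kw); print(n,np.round(e[0],1),np.round(e[1],1),"mm",np.round(np.array(e[1])/w["fx"]*(np.linalg.inv(w["R"])@-np.array(w["t"]))[2]*1e3),ray(w,e[0],z).round(4))
E
```

```text
platen ((229.75926208496094, 265.2463684082031), (38.429420471191406, 39.56254959106445), 60.511314392089844) [0.46566709 0.22143111 0.03      ]
post tip pred [343.87726705 352.60130512]
[ 0.45394209 -0.12532668  0.25002281]
tips -0.008 [array([396., 278.]), array([393., 323.]), array([253., 278.]), array([256., 323.])]
tips -0.004 [array([398., 282.]), array([395., 328.]), array([252., 282.]), array([255., 328.])]
tips 0 [array([400., 287.]), array([396., 334.]), array([250., 286.]), array([253., 334.])]
tips 0.01 [array([405., 299.]), array([401., 348.]), array([245., 299.]), array([249., 348.])]
r1 [400.  271.8] [52.4 55.2] mm [52. 55.] [ 0.5467 -0.045   0.012 ]
r2 [261.6 283.9] [52.6 56.9] mm [52. 56.] [ 0.561  -0.1914  0.012 ]
r3 [ 72.7 191.4] [50.7 63.2] mm [50. 63.] [ 0.4604 -0.372   0.012 ]
flange [324. 180.] [73.6 77.8] mm [73. 77.] [ 0.4491 -0.1251  0.011 ]
cap [180.  180.6] [52.9 58.8] mm [52. 58.] [ 0.4408 -0.25    0.054 ]
```

Run:
```python
from h import *
import pickle
ims=[];cs=[]
print("cam rel tool", -np.array(bot.read_camera("wrist")["R"]).T@bot.read_camera("wrist")["t"]-bot.sense()["position"])
for yw in (0,np.pi):
    bot.reach([.466,.222,.26],down(YAW+yw)); bot.hold(.3); c=bot.read_camera("wrist"); st()
    uv=proj(c,[.466,.222,.096]); uv2=proj(c,[.466,.222,.03]); print(uv,uv2)
    b=[int(uv[0])-75,int((uv[1]+uv2[1])/2)-75]; print("box",b); ims.append(c["frame"][max(b[1],0):b[1]+150,b[0]:b[0]+150,::-1]); cs.append((c,b))
pickle.dump(cs,open("post.pkl","wb"))
cv2.imwrite("pics/post.png",np.hstack([cv2.resize(i,(400,int(400*i.shape[0]/150)),interpolation=cv2.INTER_CUBIC) for i in ims]))
```

```text
cam rel tool [-0.08374362 -0.00077088  0.14303675]
 t 22.2 p [0.4661 0.2218 0.26  ] F [-0.1 -0.3 -0.5] w 0.0601 gf 0.0 q6 0.26
[321.42685461 204.67283909] [321.67386669 186.4719164 ]
box [246, 120]
 t 25.3 p [0.466 0.222 0.26 ] F [ 0.  -0.6  0. ] w 0.0599 gf 0.0 q6 -2.88
[323.67646562 207.78585015] [323.45171313 189.2390261 ]
box [248, 123]
```

View pics/post.png

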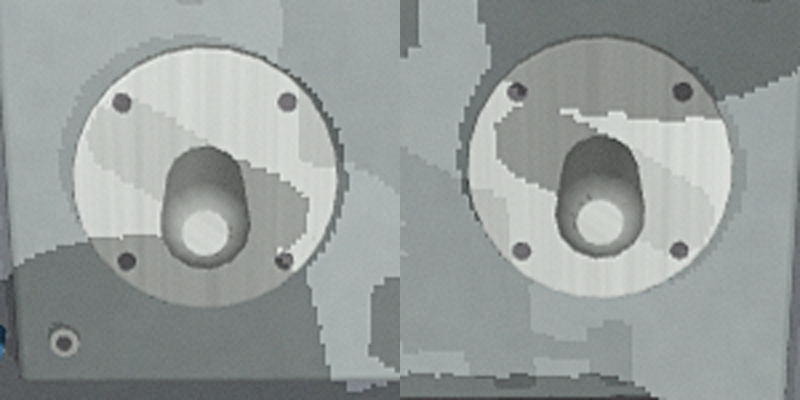

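The post tip is at (205,232) in the left view and (200,222) in the right. The platen centres are (205,175) and (199.5,166.5).

Run:
```python
from h import *
import pickle
cs=pickle.load(open("post.pkl","rb"))
for (c,b),t,p in zip(cs,((205,232),(200,222)),((205,175),(199.5,166.5))):
    f=lambda u:(b[0]+(u[0]+.5)/2.667-.5,b[1]+(u[1]+.5)/2.667-.5)
    print("tip",ray(c,f(t),.096).round(4),"platen",ray(c,f(p),.03).round(4))
```

```text
tip [0.467  0.2204 0.096 ] platen [0.4668 0.2232 0.03  ]
tip [0.4669 0.2205 0.096 ] platen [0.4672 0.2181 0.03  ]
```

```bash
sed -i 's/PL=np.array(\[.4689,.2206,.03\])/PL=np.array([.4670,.2206,.03])/' h.py
cat >> h.py <<'E'
def look(xy,px_r,z,kw):
    """hover over xy, find the part there in the wrist view"""
    bot.reach([*xy,.25],down(YAW)); bot.hold(.15); c=bot.read_camera("wrist"); g=cv2.cvtColor(c["frame"],cv2.COLOR_RGB2GRAY)
    s=proj(c,[*xy,z]); e=ell(g,s,px_r,**kw); p=ray(c,e[0],z)[:2]; print("seen",p.round(4),"expected",np.round(xy,4),"axes",np.round(e[1],1)); return p,c
def pick(p,zt,w,force):
    """squeeze along press x, then along press y, so that the part ends centred on the TCP"""
    bot.gripper_to(w); bot.servo_line([*p,zt+.05],feed=.3); bot.servo_line([*p,zt],feed=.12); s=st("down")
    bot.gripper_to(0,force=20); st("squeeze x"); bot.gripper_to(w)
    bot.servo_line([*p,zt],down(YAW+np.pi/2)); bot.gripper_to(0,force=force); return st("grip")
def place(zt,home,bottom):
    """bottom: part underside above TCP; home: bench height of the seated underside"""
    o=down(YAW+np.pi/2); x,y=PL[:2]
    bot.servo_line([*bot.sense()["position"][:2],.2],o,feed=.4)
    bot.reach([x,y,.2],o); bot.servo_line([x,y,.102-bottom],feed=.3); bot.hold(.2); st("over")
    for z in (.094,.088,(.088+home)/2,home+.001): 
        bot.servo_line([x,y,z-bottom],feed=.1); s=st(f"bottom {z:.3f}")
        if np.abs(s["contact_force"]).max()>35: print("STOP"); return False
    return True
E
python3 - <<'E'
from h import *
print(bot.solve_ik([.4515,-.1255,.25],down(YAW)),bot.solve_ik([.4515,-.1255,-.006],down(YAW+np.pi/2)))
p,c=look([.4515,-.1255],42,.010,dict(hi=120)); save(c,"f1");
E
```

```text
[-3.98646159e-01  2.52731599e-01  1.68874610e+00 -4.44089210e-16
  1.20011495e+00 -4.66646159e-01] [-3.98646159e-01  6.78711775e-01  1.93915197e+00 -4.44089210e-16
  5.23728911e-01 -2.03744249e+00]
seen [ 0.4479 -0.1237] expected [ 0.4515 -0.1255] axes [77.6 81.6]
```

Run:
```python
from h import *
for hi in (130,145,160):
    p,c=look([.4515,-.1255],42,.010,dict(hi=hi)); print(c["fx"]*.068/.38)
```

```text
seen [ 0.4479 -0.124 ] expected [ 0.4515 -0.1255] axes [77.6 81.8]
70.97898745112523
seen [ 0.453 -0.126] expected [ 0.4515 -0.1255] axes [67.4 68.3]
70.97898745112523
seen [ 0.4529 -0.1259] expected [ 0.4515 -0.1255] axes [66.1 68.2]
70.97898745112523
```

Threshold 145 or higher gives the right size. I'll pick the flange at (.453,-.126).

Run:
```python
from h import *
s=pick(np.array([.4530,-.126]),-.006,.084,40)
if .064<s["gripper_width"]<.071:
    p=s["position"]; bot.servo_line([p[0],p[1],.03],feed=.1); s=st("lift")
    c=bot.read_camera("wrist"); save(c,"f2")
```

```text
down t 30.8 p [ 0.4534 -0.1262 -0.0052] F [ 0.8 -0.5 -0.3] w 0.0842 gf 0.0 q6 -0.47
squeeze x t 31.1 p [ 0.4536 -0.1262 -0.0048] F [-1.6  0.3 12.7] w 0.0677 gf 18.8 q6 -0.47
grip t 33.4 p [ 0.453  -0.126  -0.0055] F [-2.7  0.8 13.9] w 0.0665 gf 40.3 q6 -2.04
lift t 34.0 p [ 0.4531 -0.126   0.0299] F [-0.  -1.3 -1.6] w 0.0659 gf 44.9 q6 -2.04
```

Run:
```python
from h import *
ok=place(None,.0315,.0055)
if ok:
    bot.gripper_to(.084); st("rel"); p=bot.sense()["position"]
    bot.servo_line([*p[:2],.25],feed=.3)
    c=bot.read_camera("wrist"); save(c,"f3",(200,100,440,300),3); st()
```

```text
over t 36.6 p [0.4682 0.2208 0.0983] F [-0.5  0.8 -1.2] w 0.0661 gf 45.2 q6 -1.31
bottom 0.094 t 36.8 p [0.467  0.2206 0.0889] F [-0.4  0.3 -1.1] w 0.0658 gf 45.2 q6 -1.31
bottom 0.088 t 37.1 p [0.4668 0.2205 0.0823] F [-0.4  0.2 -1.7] w 0.0663 gf 45.2 q6 -1.31
bottom 0.060 t 37.5 p [0.4668 0.2205 0.0542] F [-1.9  1.9 -2.6] w 0.0662 gf 45.1 q6 -1.31
bottom 0.033 t 38.0 p [0.4669 0.2206 0.0272] F [-3.6  1.4 -2.3] w 0.0661 gf 45.2 q6 -1.31
rel t 38.3 p [0.4675 0.2207 0.0275] F [ 1.6  1.5 -0.4] w 0.0841 gf 0.0 q6 -1.31
 t 39.2 p [0.4667 0.2204 0.2484] F [ 0.  -0.2  0.3] w 0.0838 gf 0.0 q6 -1.31
```

View pics/f3.png

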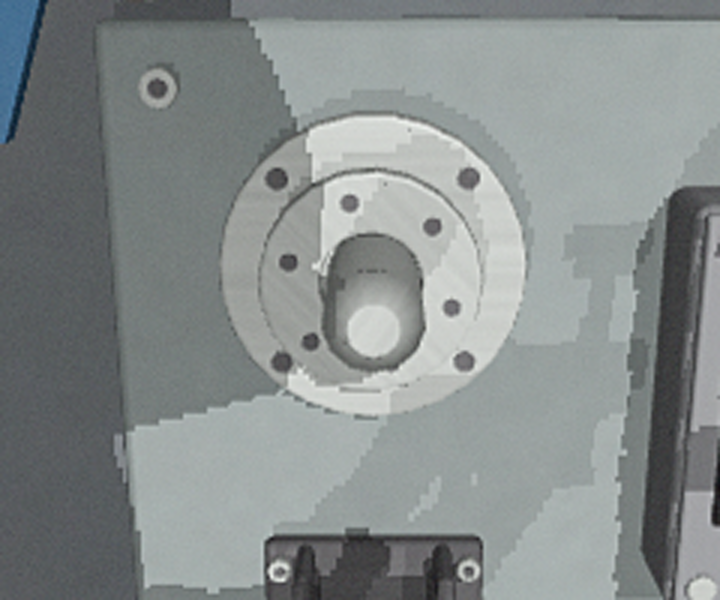

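The flange sits flat and concentric on the platen (centre about (371,280) in the crop). Next, the rubber rings.

```bash
cat >> h.py <<'E'
def ring(xy,n,w=.074):
    p,c=look(xy,42,.010,dict(lo=48))
    q,_=look(p,34,.010,dict(lo=48))   # again, from right above it
    s=pick(q,-.002,w,30)
    if not .053<s["gripper_width"]<.061: print("BAD GRIP"); return False
    bot.servo_line([*s["position"][:2],.05],feed=.15); s=st("lift")
    if not .053<s["gripper_width"]<.061: print("LOST"); return False
    if not place(None,.0425+.014*n,.002): return False
    bot.gripper_to(.078); st("rel"); bot.servo_line([*PL[:2],.25],feed=.3); return True
E
python3 - <<'E'
from h import *
print(ring([.548,-.044],0,.072))
c=bot.read_camera("wrist"); save(c,"r1",(200,100,440,300),3)
c=bot.read_camera("top"); g=cv2.cvtColor(c["frame"],cv2.COLOR_RGB2GRAY)
for s in ((401,226),(478,267)): e=ell(g,s,22,lo=45); print(e[0],e[1],ray(c,e[0],.008))
E
```

```text
seen [ 0.549  -0.0432] expected [ 0.548 -0.044] axes [58.3 58.4]
seen [ 0.549  -0.0432] expected [ 0.549  -0.0432] axes [58.4 58.7]
down t 42.6 p [ 0.5495 -0.0433 -0.0011] F [0.8 0.5 0.1] w 0.0719 gf 0.0 q6 -0.25
squeeze x t 42.9 p [ 0.5497 -0.0433 -0.0006] F [-1.4  1.2 10.2] w 0.0574 gf 19.2 q6 -0.25
grip t 45.2 p [ 0.5491 -0.0433 -0.0016] F [-1.3  0.2  9.1] w 0.0565 gf 30.1 q6 -1.83
lift t 45.7 p [ 0.549  -0.0432  0.0498] F [ 0.4 -0.8 -1.4] w 0.0564 gf 32.1 q6 -1.83
over t 48.0 p [0.4682 0.2207 0.1017] F [-0.3  0.4 -0.7] w 0.0564 gf 32.2 q6 -1.31
bottom 0.094 t 48.2 p [0.467  0.2206 0.0923] F [ 0.2 -0.2 -0.6] w 0.0567 gf 32.2 q6 -1.31
bottom 0.088 t 48.5 p [0.4668 0.2206 0.0858] F [ 0.2  0.  -0.7] w 0.0567 gf 32.2 q6 -1.31
bottom 0.065 t 48.9 p [0.4667 0.2205 0.0631] F [-2.5  2.  -1.7] w 0.0566 gf 32.3 q6 -1.31
bottom 0.044 t 49.2 p [0.4669 0.2206 0.0416] F [-3.3  2.8 -3.2] w 0.0569 gf 32.4 q6 -1.31
rel t 49.6 p [0.4674 0.2206 0.0419] F [ 0.2  1.1 -1.1] w 0.0782 gf 0.0 q6 -1.31
True
(414.20751953125, 216.30215454101562) (12.54387378692627, 21.477418899536133) [ 0.58701234 -0.22383576  0.008     ]
(477.1502380371094, 266.8882141113281) (23.04546546936035, 23.338245391845703) [ 0.46388177 -0.37602471  0.008     ]
```

View pics/r1.png

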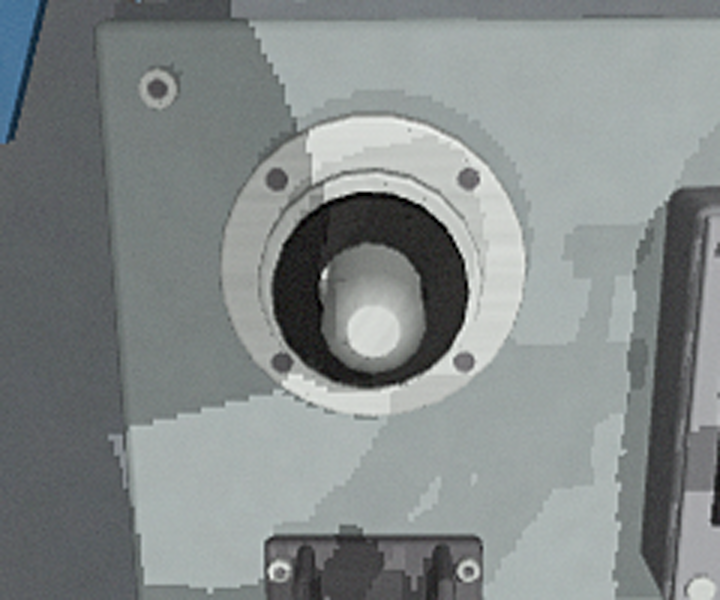

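Ring 1 is home (centre about (371,289), flat). The second ring seems to have moved, so I'll search for it in the top view.

Run:
```python
from h import *
c=bot.read_camera("top"); g=cv2.cvtColor(c["frame"],cv2.COLOR_RGB2GRAY); m=(g<45).astype(np.uint8)*255; m[:,:325]=0; m[320:]=0
cs,_=cv2.findContours(m,cv2.RETR_EXTERNAL,cv2.CHAIN_APPROX_NONE)
for k in cs:
    if cv2.contourArea(k)>60: e=cv2.minEnclosingCircle(k); print(np.round(e[0],1),round(e[1],1),cv2.contourArea(k),ray(c,e[0],.008).round(4))
m=(g>115).astype(np.uint8)*255; e=ell(g,(429,276),22,hi=115); print("cap",e[0],e[1],ray(c,e[0],.054))
```

```text
[477.2 266.7] 11.8 400.0 [ 0.4644 -0.3763  0.008 ]
[418. 213.] 11.7 395.0 [ 0.5952 -0.2332  0.008 ]
cap (429.2154846191406, 276.1898498535156) (21.15620994567871, 21.646116256713867) [ 0.44080208 -0.2496566   0.054     ]
```

Ring 2 has been knocked to (.595,-.233), close to the spray can. I'll check the clearances first.

Run:
```python
from h import *
bot.gripper_to(.07)
p,c=look([.5952,-.2332],34,.010,dict(lo=48)); save(c,"r2h"); st()
t=bot.read_camera("top")
for n,c,box in (("top",t,(425,500,165,215)),("wrist",c,(0,640,0,480))):
    h=cv2.cvtColor(c["frame"],cv2.COLOR_RGB2HSV); m=cv2.inRange(h,(12,140,120),(25,255,255)); k=np.zeros_like(m); k[box[2]:box[3],box[0]:box[1]]=255; m&=k
    cs,_=cv2.findContours(m,cv2.RETR_EXTERNAL,cv2.CHAIN_APPROX_NONE)
    for q in sorted(cs,key=cv2.contourArea)[-3:]: e=cv2.boundingRect(q); print(n,e,cv2.contourArea(q),ray(c,(e[0]+e[2]/2,e[1]+e[3]/2),.19).round(3))
```

```text
seen [ 0.5946 -0.2338] expected [ 0.5952 -0.2332] axes [58.5 59.1]
 t 52.8 p [ 0.5954 -0.2323  0.2501] F [ 0.2  0.  -0.5] w 0.0695 gf 0.0 q6 -0.53
wrist (366, 252, 26, 4) 15.5 [ 0.627 -0.23   0.19 ]
wrist (253, 236, 54, 50) 1579.0 [ 0.573 -0.238  0.19 ]
wrist (339, 256, 85, 83) 2556.5 [ 0.632 -0.256  0.19 ]
```

View pics/r2h.png

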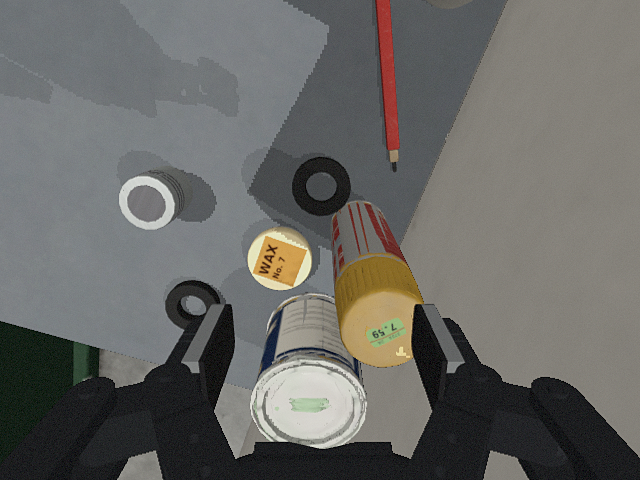

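In the wrist view the ring is at (321,186). The can base is about 8 mm to its lower right, with the can cap at (380,320), and the wax tin is at (280,258). I'll pinch the ring by its wall on the side away from the can, with one finger in the bore, and shift it clear before the normal pick.

Run:
```python
from h import *
c=bot.read_camera("wrist"); can=ray(c,(380,322),.195); r=np.array([.5948,-.2336]); d=can[:2]-r
print("can",can,"dist",np.linalg.norm(d),"ang",np.degrees(np.arctan2(d[1],d[0])))
u=-d/np.linalg.norm(d); a=np.arctan2(u[1],u[0]); 
for k in (0,np.pi): print(bot.solve_ik([*(r+.020*u),0],down(a+k)))
```

```text
can [ 0.63197624 -0.26981148  0.195     ] dist 0.05189743442982424 ang -44.246831459939905
[-4.57917241e-01  7.73440751e-01  1.54750007e+00 -4.44089210e-16
  8.20651830e-01 -2.82725700e+00]
[-4.57917241e-01  7.73440751e-01  1.54750007e+00 -4.44089210e-16
  8.20651830e-01  3.14335652e-01]
```

Run:
```python
from h import *
r=np.array([.5948,-.2336]); d=np.array([.6320,-.2698])-r; u=np.array([*(-d/np.linalg.norm(d)),0]); t=np.radians(16); Z=np.array([0,0,1.])
y=u*np.cos(t)-Z*np.sin(t); z=-Z*np.cos(t)-u*np.sin(t); o=Rn.from_matrix(np.c_[np.cross(y,z),y,z]).as_quat()
p=np.array([*r,0])+u*.0185
print(bot.solve_ik(p+[0,0,.003],o))
bot.gripper_to(.026)
bot.reach(p+[0,0,.22],o); bot.servo_line(p+[0,0,.03],feed=.2); bot.hold(.2); st("near")
bot.servo_line(p+[0,0,.003],feed=.04); s=st("in")
if np.abs(s["contact_force"]).max()<12:
    bot.gripper_to(0,force=20); st("pinch")
    bot.servo_line(p+u*.065+[0,0,.004],feed=.08); st("dragged")
    bot.gripper_to(.026); bot.servo_line(p+u*.065+[0,0,.2],feed=.25); bot.gripper_to(.07)
    q,c=look((r+u[:2]*.065),42,.010,dict(lo=48)); save(c,"r2i")
```

```text
[-0.40530431  0.72653221  1.76520752 -0.2563879   0.40006526 -2.55122347]
near t 56.6 p [ 0.582  -0.2209  0.031 ] F [-0.2 -0.4 -0.3] w 0.0258 gf 0.0 q6 -2.58
in t 57.4 p [ 0.5814 -0.2206  0.0043] F [-12.2   6.4  39.9] w 0.0262 gf 20.2 q6 -2.55
```

Run:
```python
from h import *
s=bot.sense(); p=s["position"]
for dz in (.002,.004,.006):
    bot.servo_line(p+[0,0,dz],feed=.05); st(f"{dz}")
```

```text
0.002 t 57.7 p [ 0.5814 -0.2206  0.006 ] F [-0.1 -0.4  0.8] w 0.0263 gf 0.0 q6 -2.56
0.004 t 57.9 p [ 0.5814 -0.2206  0.008 ] F [-0.7  0.   0.6] w 0.0257 gf 0.0 q6 -2.56
0.006 t 58.2 p [ 0.5815 -0.2207  0.0103] F [0.2 0.5 0.2] w 0.0262 gf 0.0 q6 -2.56
```

Run:
```python
from h import *
p=bot.sense()["position"].copy(); p[2]=.0062
bot.servo_line(p,feed=.05); st()
bot.gripper_to(0,force=20); s=st("pinch")
c=bot.read_camera("wrist"); save(c,"pin",(150,120,480,400),2.3)
```

```text
t 58.4 p [ 0.5813 -0.2206  0.0058] F [ 0.  -0.6 -0.2] w 0.026 gf 0.0 q6 -2.56
pinch t 58.7 p [ 0.5813 -0.2206  0.0061] F [-0.3  0.6 -0.4] w 0.0163 gf 23.3 q6 -2.56
```

View pics/pin.png

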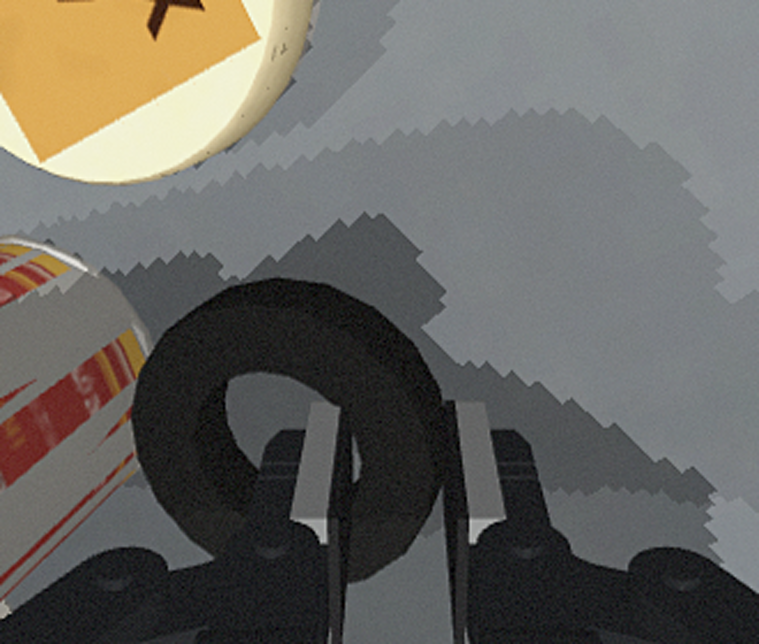

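The ring wall is pinched, with one finger in the bore and the ring touching nothing else. Next I move it away from the can.

Run:
```python
from h import *
u=np.array([-.7165,.6976,0])
p=bot.sense()["position"].copy()
bot.servo_line(p+u*.065+[0,0,.002],feed=.08); st("dragged")
bot.servo_line(p+u*.065,feed=.05); bot.gripper_to(.026); st()
bot.servo_line(p+u*.065+[0,0,.2],feed=.25); bot.gripper_to(.07)
q,c=look(np.array([.5948,-.2336])+u[:2]*.065,50,.010,dict(lo=48)); save(c,"r2i")
```

```text
dragged t 59.7 p [ 0.5353 -0.1755  0.0083] F [ 0.2  0.4 -1. ] w 0.0163 gf 23.1 q6 -2.39
 t 60.2 p [ 0.5349 -0.1754  0.0062] F [ 0.  -0.2  0.3] w 0.0258 gf 0.0 q6 -2.38
seen [ 0.5504 -0.1899] expected [ 0.5482 -0.1883] axes [58.4 59.2]
```

Run:
```python
from h import *
print(ring([.5504,-.1899],1))
c=bot.read_camera("top"); g=cv2.cvtColor(c["frame"],cv2.COLOR_RGB2GRAY); m=(g<45).astype(np.uint8)*255; m[:,:325]=0; m[320:]=0
cs,_=cv2.findContours(m,cv2.RETR_EXTERNAL,cv2.CHAIN_APPROX_NONE)
for k in cs:
    if cv2.contourArea(k)>60: e=cv2.minEnclosingCircle(k); print(np.round(e[0],1),round(e[1],1),ray(c,e[0],.008).round(4))
e=ell(g,(429,276),22,hi=115); print("cap",e[0],e[1],ray(c,e[0],.054))
```

```text
seen [ 0.5505 -0.1899] expected [ 0.5504 -0.1899] axes [58.6 59.2]
seen [ 0.5504 -0.19  ] expected [ 0.5505 -0.1899] axes [58.6 59.1]
down t 66.3 p [ 0.5509 -0.1902 -0.0012] F [ 0.6 -0.9 -0.5] w 0.074 gf 0.0 q6 -0.5
squeeze x t 66.6 p [ 0.5511 -0.1902 -0.0006] F [-0.8  1.1  9.6] w 0.0581 gf 19.3 q6 -0.5
grip t 68.9 p [ 0.5504 -0.19   -0.0016] F [-1.   0.4  6.8] w 0.0563 gf 30.5 q6 -2.07
lift t 69.4 p [ 0.5504 -0.1899  0.0497] F [-0.1 -0.2 -0.5] w 0.0564 gf 32.0 q6 -2.07
over t 72.2 p [0.4682 0.2208 0.1018] F [-0.3  0.4 -0.6] w 0.0565 gf 32.2 q6 -1.31
bottom 0.094 t 72.4 p [0.467  0.2206 0.0924] F [ 0.5 -0.3 -1.2] w 0.0567 gf 32.2 q6 -1.31
bottom 0.088 t 72.7 p [0.4668 0.2205 0.0858] F [-0.8 -0.1 -1.3] w 0.0562 gf 32.2 q6 -1.31
bottom 0.072 t 73.0 p [0.4668 0.2205 0.0701] F [-2.2  1.1 -1.5] w 0.0562 gf 32.3 q6 -1.31
bottom 0.058 t 73.3 p [0.4668 0.2206 0.0557] F [-2.9  0.9 -1.8] w 0.0562 gf 32.3 q6 -1.31
rel t 73.6 p [0.4674 0.2207 0.0559] F [-0.3 -0.8 -0.6] w 0.0785 gf 0.0 q6 -1.31
True
[477.2 266.7] 11.8 [ 0.4644 -0.3763  0.008 ]
cap (429.20184326171875, 276.16632080078125) (21.10747718811035, 21.62531280517578) [ 0.44085707 -0.24962519  0.054     ]
```

Run:
```python
from h import *
if ring([.4644,-.3763],2):
    c=bot.read_camera("wrist"); g=cv2.cvtColor(c["frame"],cv2.COLOR_RGB2GRAY); save(c,"r3")
    for z in (.084,.070): e=ell(g,proj(c,[*PL[:2],z]),48,lo=50); print(e, c["fx"]*.058/(.25+.143-z), ray(c,e[0],z))
    p,c=look([.4408,-.2497],34,.054,dict(hi=150)); p,c=look(p,34,.054,dict(hi=150)); save(c,"cap1")
```

```text
seen [ 0.4634 -0.3765] expected [ 0.4644 -0.3763] axes [58.1 58.4]
seen [ 0.4635 -0.3766] expected [ 0.4634 -0.3765] axes [58.1 58.3]
down t 78.9 p [ 0.4639 -0.3769 -0.0012] F [ 0.2 -0.   0.5] w 0.0741 gf 0.0 q6 -0.85
squeeze x t 79.2 p [ 0.464  -0.3771 -0.0007] F [-0.5  0.1  7.9] w 0.0564 gf 19.8 q6 -0.85
grip t 81.5 p [ 0.4635 -0.3765 -0.0016] F [-2.   2.3  9.4] w 0.0574 gf 30.1 q6 -2.42
lift t 82.0 p [ 0.4634 -0.3765  0.0497] F [-0.2 -0.2 -1. ] w 0.057 gf 32.1 q6 -2.42
over t 85.4 p [0.4681 0.2209 0.1017] F [-0.1  0.6 -1.4] w 0.0574 gf 32.3 q6 -1.31
bottom 0.094 t 85.6 p [0.467  0.2206 0.0923] F [0.4 0.4 0.5] w 0.0568 gf 32.3 q6 -1.31
bottom 0.088 t 85.9 p [0.4668 0.2205 0.0858] F [ 0.6  0.6 -0.3] w 0.057 gf 32.3 q6 -1.31
bottom 0.079 t 86.1 p [0.4668 0.2205 0.077 ] F [-0.2  0.4  0.1] w 0.0572 gf 32.3 q6 -1.31
bottom 0.072 t 86.4 p [0.467  0.2206 0.0695] F [-2.3 -0.2 -1.3] w 0.057 gf 32.3 q6 -1.31
rel t 86.7 p [0.4672 0.2206 0.0698] F [0.3 1.2 0.3] w 0.0779 gf 0.0 q6 -1.31
((322.9168701171875, 201.42710876464844), (69.63446044921875, 75.82145690917969), 2.8148696422576904) 74.45159353811157 [0.46400621 0.21938745 0.084     ]
((322.9168701171875, 201.42710876464844), (69.63446044921875, 75.82145690917969), 2.8148696422576904) 71.22458948382808 [0.46767208 0.21963487 0.07      ]
seen [ 0.4412 -0.2498] expected [ 0.4408 -0.2497] axes [53.9 55.2]
seen [ 0.4413 -0.2497] expected [ 0.4412 -0.2498] axes [54.  55.4]
```

Run:
```python
from h import *
s=pick(np.array([.4413,-.2497]),.014,.070,40)
assert .046<s["gripper_width"]<.053
bot.servo_line([*s["position"][:2],.06],feed=.15); s=st("lift")
if .046<s["gripper_width"]<.053 and place(None,.0845,-.0145):
    bot.gripper_to(.07); st("rel"); bot.servo_line([*PL[:2],.26],feed=.3)
    c=bot.read_camera("wrist"); g=cv2.cvtColor(c["frame"],cv2.COLOR_RGB2GRAY); save(c,"cap2"); st()
    np.save("capg.npy",g)
    for z in (.138,): e=ell(g,proj(c,[*PL[:2],z]),55,hi=150); print(e, c["fx"]*.05/(.26+.143-z), ray(c,e[0],z),proj(c,[*PL[:2],z]))
```

```text
down t 91.5 p [ 0.4418 -0.25    0.0149] F [-0.1 -0.6 -0. ] w 0.0699 gf 0.0 q6 -0.7
squeeze x t 91.8 p [ 0.4419 -0.2501  0.0151] F [-1.   2.2 10.8] w 0.0501 gf 18.9 q6 -0.7
grip t 94.1 p [ 0.4413 -0.2497  0.0142] F [-1.2  0.9  5.4] w 0.0488 gf 40.6 q6 -2.27
lift t 94.6 p [ 0.4414 -0.2498  0.0599] F [ 0.1  0.1 -1.5] w 0.0492 gf 41.6 q6 -2.27
over t 97.4 p [0.4681 0.2208 0.1183] F [ 0.4 -0.1 -1.3] w 0.0487 gf 41.7 q6 -1.31
bottom 0.094 t 97.7 p [0.467  0.2206 0.1088] F [-0.6  0.4 -1.4] w 0.0492 gf 41.7 q6 -1.31
bottom 0.088 t 97.9 p [0.4668 0.2206 0.1023] F [-0.8  0.6 -1.1] w 0.0488 gf 41.8 q6 -1.31
bottom 0.086 t 98.2 p [0.4667 0.2207 0.1006] F [-2.3  2.4 -2.8] w 0.0491 gf 41.8 q6 -1.31
bottom 0.086 t 98.4 p [0.4667 0.2207 0.0999] F [-3.7  3.3 -1.1] w 0.0492 gf 41.9 q6 -1.31
rel t 98.8 p [0.4673 0.2206 0.1001] F [ 0.4  0.2 -0.6] w 0.07 gf 0.0 q6 -1.31
 t 99.5 p [0.4665 0.2204 0.2593] F [0.3 0.2 0.2] w 0.0699 gf 0.0 q6 -1.31
((327.2484436035156, 226.24899291992188), (94.80812072753906, 113.17111206054688), 54.71856689453125) 74.8391099651154 [0.47053258 0.22292101 0.138     ] [324.30767028 221.2583529 ]
```

Run:
```python
from h import *
bot.gripper_to(0,force=20); st()
bot.servo_line([*PL[:2],.150],feed=.2)
for z in np.arange(.146,.131,-.002):
    bot.servo_line([*PL[:2],z],feed=.04); s=st(f"{z:.3f}")
    if s["contact_force"][2]>8: break
bot.servo_line([*PL[:2],.26],feed=.3)
c=bot.read_camera("wrist"); g=cv2.cvtColor(c["frame"],cv2.COLOR_RGB2GRAY); save(c,"cap3")
for hi in (150,170,190,210): e=ell(g,proj(c,[*PL[:2],.138]),44,hi=hi); print(hi,np.round(e[0],1),np.round(e[1],1),ray(c,e[0],.138).round(4))
```

```text
t 100.2 p [0.467  0.2206 0.26  ] F [ 0.4 -0.9  0.9] w -0.0001 gf 0.0 q6 -1.31
0.146 t 101.1 p [0.4673 0.2207 0.1466] F [-0.8 -0.1 -0.2] w 0.0002 gf 0.0 q6 -1.31
0.144 t 101.4 p [0.467  0.2206 0.1441] F [0.6 0.5 0.2] w 0.0 gf 0.0 q6 -1.31
0.142 t 101.6 p [0.4669 0.2206 0.1419] F [-0.4  0.5  0.6] w -0.0001 gf 0.0 q6 -1.31
0.140 t 101.9 p [0.4669 0.2206 0.1398] F [-0.4 -0.3 -0. ] w -0.0005 gf 0.0 q6 -1.31
0.138 t 102.1 p [0.4672 0.2207 0.138 ] F [0.1 0.3 1.6] w 0.0001 gf 0.9 q6 -1.31
0.136 t 102.4 p [0.4678 0.2209 0.1378] F [-6.8 -1.7 38. ] w 0.0 gf 19.1 q6 -1.31
150 [323.7 223.4] [78.9 92.4] [0.4688 0.2204 0.138 ]
170 [325.1 221.5] [65.1 88.8] [0.4674 0.2213 0.138 ]
190 [323.7 220.3] [65.8 68.8] [0.4666 0.2202 0.138 ]
210 [298.9 231.3] [13.6 22.8] [0.4759 0.2033 0.138 ]
```

The cap top is at z = 0.138, exactly the fully home height. Now I close the clamp.

Run:
```python
from h import *
bot.servo_line([*PL[:2],.38],feed=.3)
bot.gripper_to(.055)
bot.servo_line([.6425,.185,.38],down(YAW),feed=.3)
arc([1.89]); bot.gripper_to(0,force=45); s=st("grip")
print(bot.sense()["position"])
if .012<s["gripper_width"]<.018:
    arc(np.linspace(1.7,0,10));
```

```text
1.89 t 106.6 p [0.642  0.1855 0.2897] F [0.7 0.8 0.8] w 0.055 gf 0.0 q6 0.12
grip t 107.0 p [0.6424 0.1855 0.2895] F [5.1 0.  5.5] w 0.0146 gf 44.2 q6 0.12
[0.64235375 0.18547208 0.28945299]
1.70 t 107.4 p [0.6122 0.1833 0.2971] F [ 8.3 -1.2  8.7] w 0.0141 gf 45.8 q6 0.13
1.51 t 107.7 p [0.581  0.1811 0.2984] F [ 5.2 -1.7 13.5] w 0.0145 gf 46.5 q6 0.14
1.32 t 108.1 p [0.5499 0.179  0.2929] F [ 3.5 -3.2 12. ] w 0.0141 gf 47.3 q6 0.14
1.13 t 108.4 p [0.5201 0.1769 0.282 ] F [-2.4 -4.1 12.2] w 0.0142 gf 47.8 q6 0.15
0.94 t 108.8 p [0.493  0.175  0.2655] F [-4.3 -5.   4.8] w 0.0143 gf 47.8 q6 0.16
0.76 t 109.2 p [0.4699 0.1734 0.2451] F [-7.  -6.1  2.1] w 0.0143 gf 47.8 q6 0.17
0.57 t 109.5 p [0.4508 0.1721 0.2206] F [-8.3 -5.9 -1.1] w 0.0145 gf 47.9 q6 0.17
0.38 t 109.9 p [0.4369 0.1712 0.193 ] F [-7.7 -6.3 -3.9] w 0.0145 gf 48.6 q6 0.18
0.19 t 110.2 p [0.4282 0.1707 0.1632] F [-10.8  -6.4  -0.6] w 0.0142 gf 50.4 q6 0.18
0.00 t 110.6 p [0.4246 0.1704 0.1319] F [-12.7  -7.   -2.2] w 0.0142 gf 52.1 q6 0.18
```

Run:
```python
from h import *
bot.gripper_to(.055); st("rel"); p=bot.sense()["position"]
bot.servo_line([*p[:2],.26],feed=.3); bot.hold(.3)
c=bot.read_camera("wrist"); g=cv2.cvtColor(c["frame"],cv2.COLOR_RGB2GRAY); save(c,"cl")
a,b=proj(c,P(-.045,-.016,.15)),proj(c,P(-.045,-.068,.15)); print(a,b)
x0,y0=int(a[0])-40,int(a[1]); m=(g[y0:int(b[1]),x0:x0+80]<60).astype(np.uint8); print("handle col",x0+np.mean(np.nonzero(m)[1]),"width",m.sum()/m.shape[0])
t=bot.read_camera("top"); save(t,"tcl",(140,175,280,310),4)
```

```text
rel t 111.1 p [0.4259 0.1708 0.1323] F [-1.3 -0.5  0.2] w 0.055 gf 0.0 q6 0.18
[321.14221893 180.92874817] [321.21816065 255.53985659]
handle col 320.102808691044 width 25.16
```

The handle is back at its closed position. Next I switch the isolator on.

Run:
```python
from h import *
o=lambda k: down(YAW-np.pi/2+k)
bot.gripper_to(.05)
p=np.array([.4975,.3605,.080])
bot.reach([*p[:2],.26],o(1.57)); bot.servo_line(p,feed=.2); st("at")
bot.gripper_to(0,force=40); s=st("grip")
if .011<s["gripper_width"]<.016:
    for k in np.linspace(1.31,0,6): bot.servo_line(p,o(k)); s=st(f"{k:.2f}")
    bot.gripper_to(.05); st("rel"); bot.servo_line([*p[:2],.28],feed=.25); bot.hold(.5)
    c=bot.read_camera("wrist"); save(c,"fin"); g=cv2.cvtColor(c["frame"],cv2.COLOR_RGB2GRAY)
    c=bot.read_camera("top"); save(c,"tfin",(140,175,280,310),4); g=cv2.cvtColor(c["frame"],cv2.COLOR_RGB2GRAY)
```

```text
at t 114.1 p [0.4982 0.3606 0.0812] F [-0.6  0.1  0.5] w 0.0499 gf 0.0 q6 0.46
grip t 114.5 p [0.4964 0.3606 0.0809] F [-10.5   0.   14. ] w 0.013 gf 40.0 q6 0.46
1.31 t 115.0 p [0.4967 0.3605 0.0809] F [-8.4 -1.8 13. ] w 0.0132 gf 39.9 q6 0.72
1.05 t 115.4 p [0.4971 0.3604 0.0809] F [-5.4 -3.1 12. ] w 0.0132 gf 39.7 q6 0.99
0.79 t 115.8 p [0.4974 0.3602 0.0809] F [-3.9 -4.1 11.5] w 0.0132 gf 39.6 q6 1.25
0.52 t 116.2 p [0.4976 0.36   0.0809] F [-0.1 -7.8 10.9] w 0.0132 gf 39.7 q6 1.51
0.26 t 116.6 p [0.4978 0.3596 0.0809] F [ 0.4 -9.9 10.6] w 0.013 gf 39.7 q6 1.77
0.00 t 117.0 p [0.4978 0.3593 0.0809] F [  1.3 -13.1  11.8] w 0.0131 gf 39.9 q6 2.03
rel t 117.4 p [0.4974 0.3606 0.08  ] F [-0.6 -0.9 -0.1] w 0.0502 gf 0.0 q6 2.03
```

Run:
```python
import cv2,numpy as np
from h import *
def dark(n,b,th=50):
    g=cv2.imread(f"pics/{n}.png",0)[b[1]:b[3],b[0]:b[2]]; cs,_=cv2.findContours((g<th).astype(np.uint8),cv2.RETR_EXTERNAL,cv2.CHAIN_APPROX_NONE)
    k=max(cs,key=cv2.contourArea); return cv2.minAreaRect(k)
for n in ("press_top","t2","tcl","tfin"):
    print(n,"handle",dark(n,(335,400,500,470)))
    g=cv2.imread(f"pics/{n}.png",0)[235:340,60:170]; cs,_=cv2.findContours((g>120).astype(np.uint8),cv2.RETR_EXTERNAL,cv2.CHAIN_APPROX_NONE)
    print("  mark",[cv2.boundingRect(k) for k in cs if 15<cv2.contourArea(k)])
    print("  bar dark",dark(n,(30,235,180,380),38))
g=cv2.imread("pics/fin.png",0); c=bot.read_camera("wrist")
a=proj(c,[.497,.3595,.099]); x,y=int(a[0]),int(a[1]); cs,_=cv2.findContours((g[y-60:y+60,x-60:x+60]>150).astype(np.uint8),cv2.RETR_EXTERNAL,cv2.CHAIN_APPROX_NONE)
print(a,[cv2.minAreaRect(k) for k in cs if cv2.contourArea(k)>20])
```

```text
press_top handle ((75.38035583496094, 33.86872100830078), (24.3165283203125, 110.1331558227539), 85.53284454345703)
  mark [(35, 15, 8, 32), (79, 0, 31, 16), (0, 0, 52, 23)]
  bar dark ((83.5, 71.0), (120.0, 61.0), 90.0)
t2 handle ((74.6720962524414, 34.21106719970703), (28.355558395385742, 113.82457733154297), 85.05403137207031)
  mark [(0, 68, 19, 10), (0, 0, 110, 23)]
  bar dark ((80.71574401855469, 72.01041412353516), (119.53451538085938, 81.64335632324219), 4.127592086791992)
tcl handle ((157.0, 34.5), (69.0, 14.0), 90.0)
  mark [(0, 100, 14, 5), (42, 87, 68, 18), (0, 69, 18, 8), (0, 0, 110, 23)]
  bar dark ((79.26982879638672, 56.18757629394531), (64.5347900390625, 122.2828369140625), 85.8150863647461)
tfin handle ((74.69754791259766, 34.50775909423828), (29.219303131103516, 113.71958923339844), 85.66769409179688)
  mark [(0, 19, 15, 17), (35, 15, 8, 32), (79, 0, 31, 16), (26, 0, 26, 8)]
  bar dark ((73.15567779541016, 57.924747467041016), (129.52395629882812, 110.58018493652344), 42.397438049316406)
[322.33202679 202.58444852] [((62.5, 34.5), (21.0, 3.0), 90.0), ((64.5, 59.5), (119.0, 109.0), 90.0)]
```

The white mark on the bar is back where it started, so the isolator is on, and the clamp handle is back at its closed position. The gripper is clear, so I'm handing in.

```bash
python3 -c "
from h import *
print(bot.job_done()); st()"
```

```text
the job is handed in; nothing more can be done
None
the job is handed in; nothing more can be done
```

The job is handed in at about 118 s: flange, all three rubber rings and the cap are on the post (cap top at its home height), the clamp is closed and the isolator is back on. I did not measure the foot's force on the cap, and no verdict was returned.

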